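# Clamp a circuit board in the rack-and-pinion board holder

## Task

Pick up the circuit board with the black heat sink and lay it flat, heat sink up, on the two rests of the board holder, midway along the jaws. Then wind the near jaw in by its knob, letting the knob travel along with the jaw, until the board is nipped square between the two jaws with about 12 N: firm, but never so hard that it bows (30 N). Work it by the knob only, not by pushing on the jaw itself; let go of everything at the end, and leave the other things on the bench where they are.

Things in the scene. Friction and masses are not known exactly. Their poses are not given: they have to be found in the camera images.
- holder: Board holder, a grey 270 x 150 mm frame, 40 mm high, fixed to the bench. Origin: centre of its underside, at bench height; x runs along its two guide rods from the near jaw to the far jaw, y along the jaws, z up.
- holder_mid (a point): Point of the holder midway along the jaws, 35 mm ahead (+x) of its origin, 40 mm above the bench, level with the tops of the two aluminium board rests: strips 66 mm long (x) and 8 mm wide, 28 mm to either side (y), which end 33 mm ahead of and behind this point. Axes as the holder's. A clamped board's centre ends within 7 mm of it along x.
- holder_far (a point): Usual place of the far jaw's face, 75 mm ahead of the holder's origin and 42 mm above the bench. The face, a sprung steel pad 110 mm long (y), from 36 to 48 mm above the bench, really lies up to 4 mm nearer or farther along x: it is clamped where the last user left it, and is not measured. It gives way by 1 mm per 10 N.
- jaw: Near jaw: aluminium carriage 88 x 140 mm on the rods, top 36 mm above the bench. Origin on the knob's axis at bench height, axes as the holder's. Its steel face, 110 mm long, 33 to 48 mm above the bench, lies 55 mm ahead (+x). Knob clockwise from above moves jaw and knob together to +x, 10 mm per radian. Stays where it is left. Starts 14 to 27 mm of travel short of gripping the board.
- knob_grip (a point): Centre of the black T-bar knob on the near jaw, 67 mm above the bench, turning with it: a bar 52 mm long (its x axis; white mark on top), 10 mm thick and 26 mm tall, top at 80 mm. Turning it free takes 0.22 N m (0.05 to 0.2 stay on the gripper after a stop: the more, the softer it stops); each newton of squeeze on the board adds 0.01 N m, and a push along the jaw's +x adds to the squeeze too.
- board_grip (a point): Centre of the black finned heat sink (24 x 50 mm, 36 mm tall) in the middle of a green circuit board 80 (x) x 100 (y) x 2.4 mm, about 0.16 kg; 20.4 mm above the board's underside, z up. The 80 mm direction goes from jaw to jaw, either way round. Parts up to 6 mm tall lie near the +-y ends, none over 2 mm beside the heat sink's long sides. Starts flat on the bench.
- board: The same board; origin at the centre of its underside, axes as above.
- spare: Bystander: like board with a yellow transformer (34 x 30 x 26 mm) and no heat sink; loose on the bench, origin at the centre of its underside. It may lie in either board's place.
- tweezers: Bystander: steel tweezers 120 mm long, lying loose.
- screwdriver: Bystander: screwdriver with a yellow handle, lying loose.
- brush: Bystander: small brush with a wooden handle, 160 mm long, lying loose.
- parts_tray: Bystander: grey-blue tray of small parts, 110 x 75 x 28 mm, loose.
- spool: Bystander: grey solder spool, 56 mm across, 40 mm tall, loose.
- flux: Bystander: small bottle with a red cap, 40 mm across, 85 mm tall, loose.
Mind the look-alikes: they are no part of the job. Leave any purple look-alike of the board alone.

How it is judged (in metres and radians):
On the way:
1. the board lies flat on the rests between the jaws, let go, not yet squeezed (z of board_grip in the frame of holder between 0.057 and 0.064 m and x of board_grip in the frame of holder between -0.005 and 0.05 m and y of board_grip in the frame of holder between -0.02 and 0.02 m and angle between board_grip's own z axis and vertical below 0.06 rad and contact force between the fingers and board below 0.2 N and contact force between jaw and board below 5 N), for 0.2 s.
At the end, for the whole second after the job is handed in: The board lies flat (within 0.05 rad) and heat sink up on the rests, within 20 mm of midway along the jaws, square to them (0.04 rad), nipped between near and far jaw with 6 to 18 N on the near jaw, at rest and let go (contact force between jaw and board between 6 and 18 N and z of board_grip in the frame of holder between 0.057 and 0.064 m and y of board_grip in the frame of holder between -0.02 and 0.02 m and x of board_grip in the frame of holder between 0.028 and 0.046 m and angle between the x axis of board_grip and the x axis of holder, either way round below 0.04 rad and angle between board_grip's own z axis and vertical below 0.05 rad and linear speed of board below 0.01 m/s); the robot touches nothing.
It fails at once if the robot presses on the near jaw itself (its block jaw_c0 or face jaw_c1), not the knob, with more than 12 N (contact force between any of the fingers, the arm and jaw_c0 above 12 N or contact force between any of the fingers, the arm and jaw_c1 above 12 N).
It fails at once if the jaw presses the board with more than 30 N (contact force between jaw and board above 30 N).
It fails at once if another thing on the bench is moved by more than 20 mm (distance of any of spare, tweezers, screwdriver, brush, parts_tray, spool, flux from where it was at the start of the episode above 0.02 m).
It also fails if it takes over 70 s, if anything falls off the work surface, if the arm or the gripper's body presses on something with over 40 N, if the wrist force passes 120 N, or if a joint passes its speed limit or range.

## Robot

A 6-joint arm with a two-finger parallel gripper is mounted at the origin on the work surface. World frame = base frame: x ahead of the robot, y to its left, z up, the work surface at z = 0. Lengths are in mm, angles in rad, forces in N, time in s.
With the tool pointing down it reaches from about 350 to 975 mm from the base axis. Payload 7.1 kg.
Tool frame: the origin (TCP) lies at the very end of the fingers, on their centre line; the grasp point (between the pads) lies 19 mm behind it (ctrl.grip_point_offset is the distance from the TCP to the grasp point, in mm); x points along the fingers, y is the direction in which the jaws open and shut, and the axes are right-handed (so a half turn about x gives the same grasp; the last joint's range is limited). The gripper opens to 88 mm and grips with 3 to 60 N. Pads are 20 mm wide; open, the fingers measure 115 mm over their backs; the gripper's body (75 mm by 178 mm) begins 61 mm behind the grasp point.
Start: joints at [1.306, 0.423, 1.63, -0, 1.089, -0.019], TCP at [152.051, 606.206, 222.675] pointing down, gripper open.
Joint ranges: [-3, 3], [-0.9, 2.11], [0.09, 2.58], [-1.31, 4.45], [0.11, 2.69], [-2.54, 2.54]. Speed limits (rad/s): [2.39, 2.39, 3.01, 3.14, 3.14, 3.14].

## Interface

Orientations are given as a rotation vector (axis times angle).
In Python, from workcell import ctrl, vision, workorder gives the robot as it stands.
- The arm moves only by the shell command python3 -m crank 'ROWS'. ROWS is JSON, a list of rows, each a list of 3 entries, a list of its own where there are three numbers: the shift along the tool's x, y, z in m, then the turn, a rotation vector about the tool's x, y, z in rad, then the finger opening in m, from 0 to 0.0878. In form: [[[dx, dy, dz], [wx, wy, wz], jaw], ...]. A call has exactly 8 rows; each row shifts and turns the commanded pose from where the row before left it, along the tool's axes as they then stand; what a row does not reach is not made up. A row lasts 1/12 s, in which the tool goes at most 41.7 mm and 7.16 degrees, less where a joint would pass 70% of its speed; a pose out of reach is approached as far as the arm can. A call with a gripper value outside its range is refused whole. The fingers move at their own pace and stop on an object; the grip force is fixed at half the most. Time passes only in rows, so rows that do not move let the fingers close, or fill a call up. It gives the time, the measured TCP pose, the force and the opening at its end, in the units of the state.
- ctrl.get_obs(): the state, without advancing time (a new reading comes with each control period).
- vision.get_image(name): name is "side" or "top"; returns a dict with "img" (420x560x3 uint8, blue, green, red), "mtx" (3x3 intrinsics, pixels), "k1" (the pictures are not rectified: a ray, as slopes to the right and down, at radius r is drawn at 1 + k1 r^2 times it, then the intrinsics apply), "rvec" (rotation vector, rad) and "tvec" (3), from world to camera coordinates, as OpenCV has them. Camera axes: x right, y down, z forward; pixel columns grow to the right and rows downward; lengths in mm; the calibration is good to about 2 mm. A picture is of the moment at which its call begins. There is no depth.
- workorder.close_job(): hands the job in, once; it reports no verdict.
The state is a dict: "t": time; "qpos": joint angles; "qvel": joint speeds; "joint_torque": joint torques, N m; "ee_pos": TCP position; "orientation": TCP orientation; "ft_force": force on the tool from outside, world axes, zero at the start; "moment": the same for the moment, N m; "width": finger opening in mm.
Only numpy, scipy, OpenCV 4.12 (cv2) and the standard library are available. Lean on these libraries where they do the work, as an engineer would, in place of code of your own. Each camera call takes 0.05 s, during which the arm holds its last target.

## Working session

There is one attempt and no reset: what is moved stays moved. The work goes in short steps, Python scripts to look and compute and a shell command to move; the robot and the scene stay as the last step left them, time stands still between calls to the robot, and variables do not carry over. Pictures are saved under pics/ and viewed, and the job is handed in when it is done.

```bash
ls; mkdir -p pics; python3 - <<'E'
from workcell import ctrl, vision
import cv2
print(ctrl.get_obs(), ctrl.grip_point_offset)
for n in("top","side"):
    d=vision.get_image(n); cv2.imwrite(f"pics/{n}0.png",d["img"]); print({k:v for k,v in d.items() if k!="img"})
E
```

```text
pics
{'t': 0.0, 'qpos': array([ 1.30598500e+00,  4.23797617e-01,  1.63064884e+00,  1.56931922e-05,
        1.08863913e+00, -1.90160742e-02]), 'qvel': array([ 4.12394108e-04,  3.62881623e-04, -1.09307841e-04, -2.32313614e-03,
       -6.62680844e-05,  9.31697766e-05]), 'joint_torque': array([-2.90247037e-03, -5.44613600e+01, -2.73660654e+01,  6.42358046e-02,
        2.29083037e-02, -1.31697775e-04]), 'ee_pos': array([151.9183531 , 605.69588622, 221.94487009]), 'orientation': array([ 0.19180936,  1.5623939 , -0.19413266]), 'ft_force': array([ 0.16925263,  0.70994164, -0.75238448]), 'moment': array([ 0.02483848, -0.02460368,  0.00216037]), 'width': 88.12050898336172} 18.700000000000003
{'mtx': array([[409.74417603,   0.        , 276.83824428],
       [  0.        , 409.74417603, 209.74592966],
       [  0.        ,   0.        ,   1.        ]]), 'k1': -0.031122070714829916, 'rvec': array([ 2.17759592, -2.16668441,  0.10446087]), 'tvec': array([  41.92067388,  537.46307074, 1252.33618798])}
{'mtx': array([[408.78854203,   0.        , 278.23899616],
       [  0.        , 408.78854203, 204.16372941],
       [  0.        ,   0.        ,   1.        ]]), 'k1': -0.04000232496053393, 'rvec': array([ 2.11101409, -0.64227167,  0.32793493]), 'tvec': array([-419.65892404,  232.91177872, 1072.47387372])}
```

View pics/top0.png

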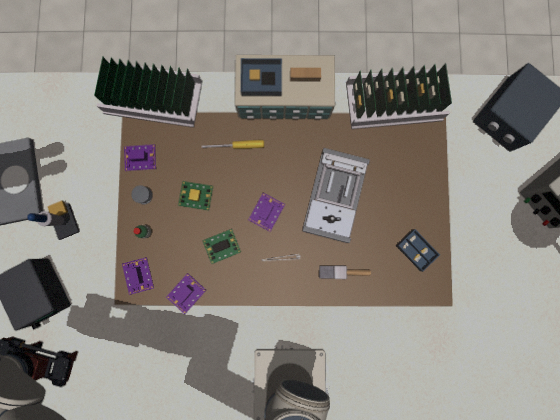

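View pics/side0.png

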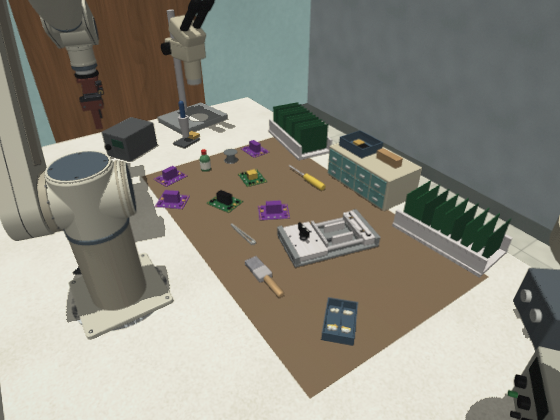

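The pictures show these candidates in the top view. The green board with the black heat sink is at (222,246), and the green one with the yellow transformer (the spare) is at (196,195). Purple look-alikes are at (140,157), (266,211), (138,276) and (187,293). I choose (222,246). The holder is at about (336,195), with its knob at (332,218). Next I check close crops.

```bash
cat > h.py <<'E'
import numpy as np, cv2
from scipy.spatial.transform import Rotation as R
def ray(d,u,v):
    K=d["mtx"];a=np.array([(u-K[0,2])/K[0,0],(v-K[1,2])/K[1,1]]);p=a.copy()
    for _ in range(20): p=a/(1+d["k1"]*(p@p))
    Rm=R.from_rotvec(d["rvec"]).as_matrix()
    return -Rm.T@d["tvec"], Rm.T@np.array([p[0],p[1],1])
def atz(d,u,v,z):
    c,r=ray(d,u,v); return c+r*(z-c[2])/r[2]
def proj(d,P):
    return cv2.projectPoints(np.float64(P).reshape(-1,1,3),d["rvec"],d["tvec"],d["mtx"],np.array([d["k1"],0,0,0.]))[0].reshape(-1,2)
def crop(img,x,y,w,h,s,out):
    c=cv2.resize(img[y:y+h,x:x+w],None,fx=s,fy=s,interpolation=cv2.INTER_CUBIC)
    for i in range(0,w,10): cv2.putText(c,str(x+i),(i*s,8),0,.3,(255,255,255),1) if i%20==0 else 0; cv2.line(c,(i*s,10),(i*s,14),(255,255,255),1)
    for i in range(0,h,10): cv2.putText(c,str(y+i),(0,i*s+4),0,.3,(255,255,255),1) if i%20==0 else 0
    cv2.imwrite(out,c)
E
python3 - <<'E'
from h import *
from workcell import vision
im=cv2.imread("pics/top0.png")
crop(im,192,220,60,50,12,"pics/b_top.png")
crop(im,290,140,90,110,5,"pics/h_top.png")
crop(cv2.imread("pics/side0.png"),200,170,190,100,4,"pics/h_side.png")
E
```

```text
(no output)
```

View pics/b_top.png

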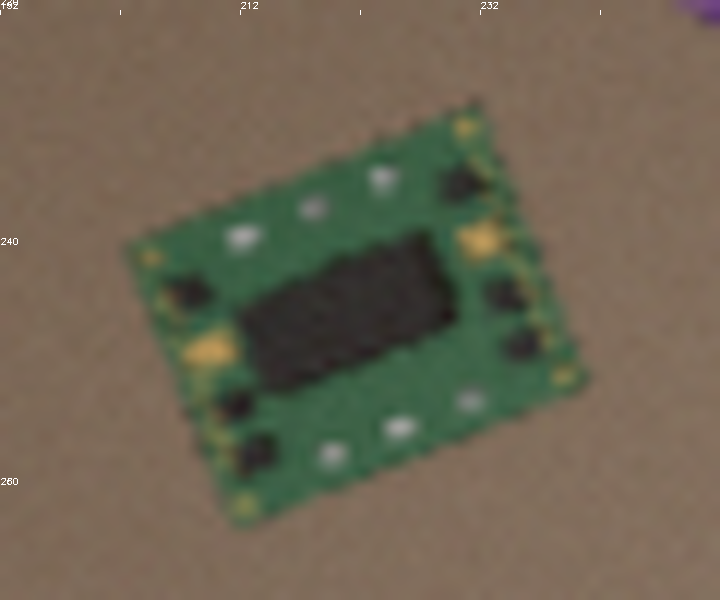

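View pics/h_top.png

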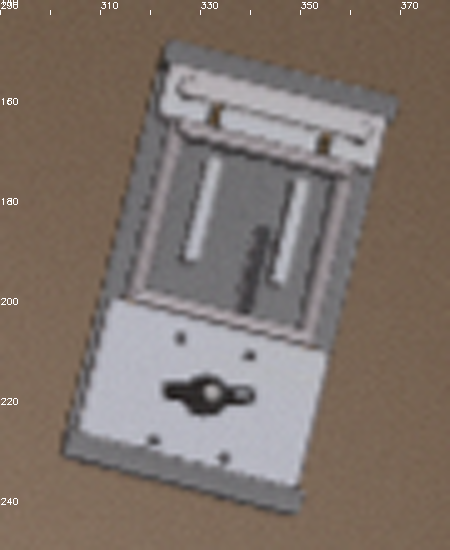

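View pics/h_side.png

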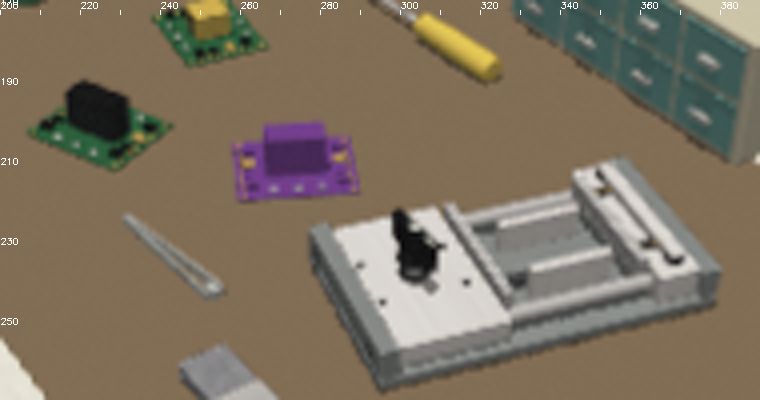

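The crop confirms green with a black finned block at (222,246). Its corners are about (202,240), (232,228), (241,251) and (211,264). In the holder crop the rests' centre is at about (338.5,183.3), and the knob is at about (331,218.5) with the bar nearly horizontal. Now the positions.

```bash
python3 - <<'E'
from h import *
from workcell import vision
from scipy.optimize import least_squares
d=vision.get_image("top"); s=vision.get_image("side")
f=lambda x,y,x0,y0,k:((x+.5)/k-.5+x0,(y+.5)/k-.5+y0)
bc=[f(x,y,192,220,12) for x,y in [(125,248),(483,100),(590,380),(235,528)]]
W=[atz(d,*p,2.4) for p in bc]; W=np.array(W); print(W.round(1)); print("centre",W.mean(0), [np.linalg.norm(W[i]-W[i-1]).round(1) for i in range(4)])
def ang(v): return np.arctan2(v[1],v[0])
print("long dir ang",ang(W[1]-W[0]),ang(W[2]-W[3]),"short",ang(W[0]-W[3]),ang(W[1]-W[2]))
hs=[f(x,y,192,220,12) for x,y in [(243,312),(425,235),(457,322),(275,392)]]
H=np.array([atz(d,*p,38.4) for p in hs]);print("sink",H.round(1),H.mean(0),[np.linalg.norm(H[i]-H[i-1]).round(1) for i in range(4)],ang(H[1]-H[0]),ang(H[2]-H[3]))
g=lambda x,y:f(x,y,290,140,5)
r=np.array([atz(d,*g(*p),40) for p in [(215,157),(190,263),(303,178),(278,285)]])
print("rests",r.round(1),"mid",r.mean(0),"dir",ang(r[0]-r[1]),ang(r[2]-r[3]),np.linalg.norm(r[0]-r[1]),np.linalg.norm(r[2]-r[3]),"sep",r[:2].mean(0)-r[2:].mean(0))
c=np.array([atz(d,*g(*p),40) for p in [(168,38),(397,100),(297,515),(60,455)]])
print("frame",c.round(1),c.mean(0),[np.linalg.norm(c[i]-c[i-1]).round(1) for i in range(4)],ang(c[0]-c[3]),ang(c[1]-c[2]),ang(c[0]-c[1]))
k=np.array([atz(d,*g(*p),80) for p in [(163,390),(255,396)]]);print("knob",k,k.mean(0),np.linalg.norm(k[0]-k[1]),ang(k[1]-k[0]))
print("knob hub",atz(d,*g(207,393),80))
E
```

```text
[[441.7 280.6   2.4]
 [481.1 186.9   2.4]
 [407.8 157.7   2.4]
 [368.7 250.2   2.4]]
centre [424.83172684 218.84930954   2.4       ] [np.float64(79.1), np.float64(101.7), np.float64(78.9), np.float64(100.4)]
long dir ang -1.17208745663625 -1.1707509659091784 short 0.39489447565857744 0.3788379500464093
sink [[424.8 243.5  38.4]
 [444.7 197.3  38.4]
 [422.5 188.7  38.4]
 [404.5 234.9  38.4]] [424.12251531 216.0946919   38.4       ] [np.float64(22.0), np.float64(50.3), np.float64(23.7), np.float64(49.6)] -1.1643790193897938 -1.198083530037861
rests [[ 658.  -128.5   40. ]
 [ 591.3 -112.4   40. ]
 [ 645.1 -183.3   40. ]
 [ 577.9 -166.9   40. ]] mid [ 618.07535868 -147.78701151   40.        ] dir -0.23656674685866685 -0.23888816483878217 68.65048185808593 69.21851083821447 sep [13.19585677 54.61971648  0.        ]
frame [[ 733.6  -99.7   40. ]
 [ 694.9 -242.9   40. ]
 [ 435.8 -177.    40. ]
 [ 471.9  -31.7   40. ]] [ 584.06768453 -137.84582964   40.        ] [np.float64(270.3), np.float64(148.3), np.float64(267.3), np.float64(149.7)] -0.2542239590098675 -0.24888023662837075 1.3071885465306863
knob [[ 509.17370137  -90.79597795   80.        ]
 [ 505.85183012 -145.70957441   80.        ]] [ 507.51276575 -118.25277618   80.        ] 55.013979181866965 -1.6312153915044363
knob hub [ 507.50743831 -117.05441454   80.        ]
```

```bash
cat > go.py <<'E'
# usage: go.py x y z yaw  -> needed shift in present tool axes (m) and turn about tool x (rad), tool y at yaw
import sys; from h import *; from workcell import ctrl
o=ctrl.get_obs(); M=R.from_rotvec(o["orientation"]).as_matrix()
y=np.arctan2(M[1,1],M[0,1])
print("t",round(o["t"],2),"pos",o["ee_pos"].round(1),"yawY",round(y,3),"toolx",M[:,0].round(4),"q1",o["qpos"][0].round(3),"q6",o["qpos"][5].round(3),"w",o["width"].round(1))
F=np.array(o["ft_force"]);c,s=np.cos(-.248),np.sin(-.248)
print("F",F.round(2),"Fholder",round(c*F[0]+s*F[1],2),round(-s*F[0]+c*F[1],2),"mom",o["moment"].round(3))
if len(sys.argv)>4:
    t=np.array([float(a) for a in sys.argv[1:4]]); print("shift m",(M.T@(t-o["ee_pos"])/1000).round(4))
    dy=(float(sys.argv[4])-y+np.pi/2)%np.pi-np.pi/2
    print("turn about tool x",round(-dy,4))
    D=R.from_euler("z",float(sys.argv[4])+ (0 if np.cos(float(sys.argv[4])-y)>0 else np.pi)).as_matrix()
    tgt=np.column_stack([[0,0,-1],D[:,1]*0+D[:,0],np.cross([0,0,-1],D[:,0])])
    print("rotvec tool",R.from_matrix(M.T@tgt).as_rotvec().round(4))
E
python3 go.py 424.8 218.5 150 0.392
python3 -c "
from h import *;from workcell import vision
d=vision.get_image('top');print(ray(d,280,210)[0])
s=vision.get_image('side')
P=[[507.5,-117.6,80],[424.8,218.5,38.4],[618,-147.2,40],[509.2,-90.8,80],[505.9,-145.7,80],[441.7,280.6,2.4],[407.8,157.7,2.4]]
print(proj(s,P).round(1))"
```

```text
[ 414.59948706   44.31948559 1298.11897435]
[[301.7 225. ]
 [223.  192.3]
 [336.7 227.8]
 [296.7 220.1]
 [307.1 230.3]
 [220.  191.2]
 [227.8 211.2]]Traceback (most recent call last):
  File "go.py", line 5, in <module>
    print("t",round(o["t"],2),"pos",o["ee_pos"].round(1),"yawY",round(y,3),"toolx",M[:,0].round(4),"q1",o["qpos"][0].round(3),"q6",o["qpos"][5].round(3),"w",o["width"].round(1))
                                                                                                                                                             ^^^^^^^^^^^^^^^^
AttributeError: 'float' object has no attribute 'round'
```

```bash
sed -i 's/o\["width"\].round(1)/round(float(o["width"]),1)/' go.py; python3 go.py 424.8 218.5 150 0.392
python3 -c "
from h import *
crop(cv2.imread('pics/side0.png'),280,205,50,45,14,'pics/k_side.png')
crop(cv2.imread('pics/top0.png'),310,200,50,40,14,'pics/k_top.png')"
```

```text
t 0.3 pos [152.  606.  222.4] yawY 1.325 toolx [-2.e-04 -6.e-04 -1.e+00] q1 1.306 q6 -0.019 w 87.6
F [0.53 0.34 0.39] Fholder 0.43 0.46 mom [-0.02  -0.011  0.019]
shift m [ 0.0726 -0.3094  0.3589]
turn about tool x 0.9329
rotvec tool [9.329e-01 3.000e-04 6.000e-04]
```

View pics/k_side.png

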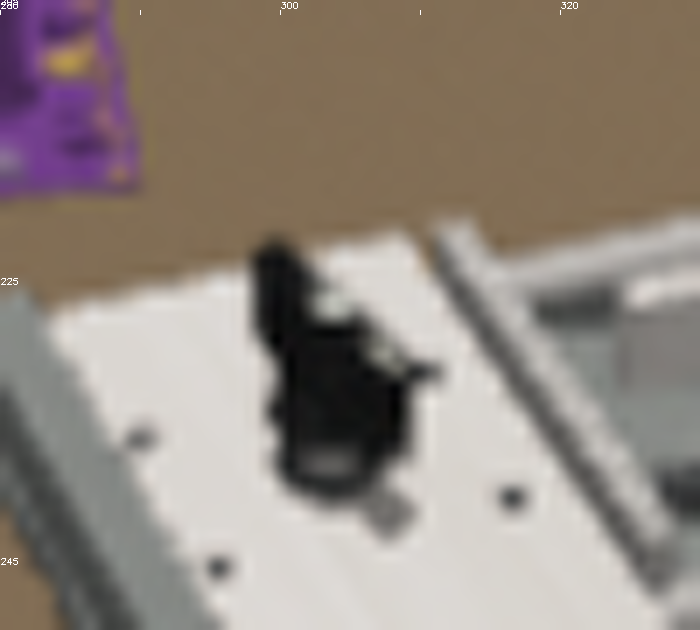

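View pics/k_top.png

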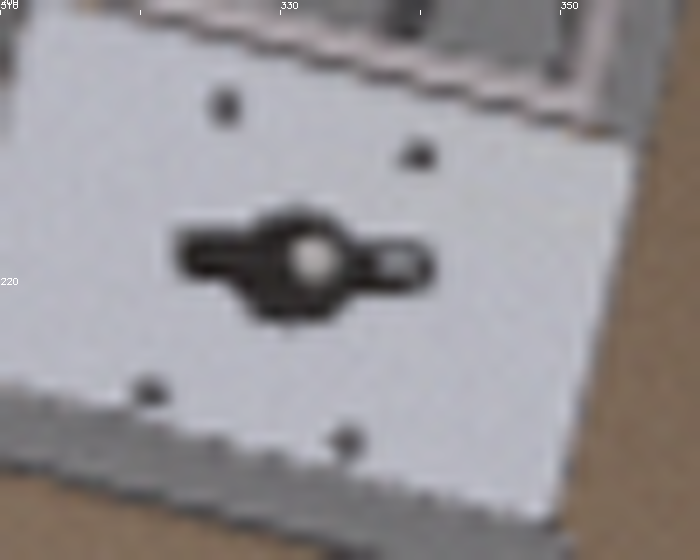

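```bash
python3 -c "
from h import *;from workcell import vision
d=vision.get_image('top');s=vision.get_image('side')
f=lambda x,y,x0,y0,k=14:((x+.5)/k-.5+x0,(y+.5)/k-.5+y0)
def tri(p,q):
    c1,r1=ray(d,*p);c2,r2=ray(s,*q)
    A=np.column_stack([r1,-r2]);t=np.linalg.lstsq(A,c2-c1,rcond=None)[0]
    a=c1+r1*t[0];b=c2+r2*t[1];return a.round(1),b.round(1)
print('hub',tri(f(317,258,310,200),f(328,302,280,205)))
print('mark',tri(f(400,263,310,200),f(385,345,280,205)))
print([atz(d,*f(*p,310,200),80).round(1) for p in [(317,258),(400,263),(434,266)]])
print([atz(s,*f(*p,280,205),80).round(1) for p in [(328,302),(385,345)]])
# jaw plate screws z=36 & near corners of jaw: TR front edge (636,150)
print([atz(d,*f(*p,310,200),36).round(1) for p in [(226,107),(419,156),(150,392),(347,440)]])
"
```

```text
hub (array([ 508.4, -120.9,   77.5]), array([ 509.4, -121.5,   77.6]))
mark (array([ 507.4, -138.6,   78.1]), array([ 509.9, -140.1,   78.5]))
[array([ 508.2, -120.6,   80. ]), array([ 507.2, -138.3,   80. ]), array([ 506.6, -145.5,   80. ])]
[array([ 507.5, -123.8,   80. ]), array([ 508.7, -141.6,   80. ])]
[array([ 545. , -106.6,   36. ]), array([ 534.3, -149.3,   36. ]), array([481.8, -89.5,  36. ]), array([ 471.5, -132.8,   36. ])]
```

```bash
python3 -m crank '[[[0,-0.022,0.0256],[0,0,0],0.0878],[[0,-0.022,0.0256],[0,0,0],0.0878],[[0,-0.022,0.0256],[0,0,0],0.0878],[[0,-0.022,0.0256],[0,0,0],0.0878],[[0,-0.022,0.0256],[0,0,0],0.0878],[[0,-0.022,0.0256],[0,0,0],0.0878],[[0,-0.022,0.0256],[0,0,0],0.0878],[[0,-0.022,0.0256],[0,0,0],0.0878]]'
```

```text
t: 1.07
ee_pos: [308.5, 384.3, 222.9]
orientation: [0.193, 1.562, -0.192]
ft_force: [0.4, -0.6, -0.1]
width: 88.1
```

```bash
python3 go.py 424.8 218.5 150 0.392
```

```text
t 1.07 pos [308.5 384.3 222.9] yawY 1.325 toolx [ 3.e-04  3.e-04 -1.e+00] q1 0.87 q6 -0.455 w 88.1
F [ 0.36 -0.64 -0.12] Fholder 0.5 -0.53 mom [-0.035 -0.066  0.047]
shift m [ 0.0728 -0.1326  0.1531]
turn about tool x 0.9333
rotvec tool [ 9.333e-01  0.000e+00 -5.000e-04]
```

```bash
python3 -m crank '[[[0.0121,-0.0221,0.0255],[0,0,0],0.0878],[[0.0121,-0.0221,0.0255],[0,0,0],0.0878],[[0.0121,-0.0221,0.0255],[0,0,0],0.0878],[[0.0121,-0.0221,0.0255],[0,0,0],0.0878],[[0.0121,-0.0221,0.0255],[0,0,0],0.0878],[[0.0121,-0.0221,0.0255],[0,0,0],0.0878],[[0,0,0],[0.11,0,0],0.0878],[[0,0,0],[0.11,0,0],0.0878]]'
python3 -m crank '[[[0,0,0],[0.11,0,0],0.06],[[0,0,0],[0.11,0,0],0.06],[[0,0,0],[0.11,0,0],0.06],[[0,0,0],[0.11,0,0],0.06],[[0,0,0],[0.11,0,0],0.06],[[0,0,0],[0.11,0,0],0.06],[[0,0,0],[0.053,0,0],0.06],[[0,0,0],[0,0,0],0.06]]'
python3 go.py 424.8 218.5 8.5 0.392
```

```text
t: 1.73
ee_pos: [424.7, 217.9, 149.4]
orientation: [0.371, 1.54, -0.373]
ft_force: [0.4, 0.3, 0.6]
width: 87.7
t: 2.4
ee_pos: [424.1, 219.9, 150.2]
orientation: [0.917, 1.369, -0.917]
ft_force: [-0.3, -0.3, -0.8]
width: 59.9
t 2.4 pos [424.1 219.9 150.2] yawY 0.39 toolx [ 3.e-04  1.e-04 -1.e+00] q1 0.453 q6 0.063 w 59.9
F [-0.34 -0.34 -0.76] Fholder -0.24 -0.41 mom [-0.087  0.038  0.028]
shift m [0.1417 0.     0.0015]
turn about tool x -0.0019
rotvec tool [-0.0019 -0.     -0.0003]
```

```bash
python3 -m crank '[[[0.018,0,0.0015],[0,0,0],0.06],[[0.018,0,0],[0,0,0],0.06],[[0.018,0,0],[0,0,0],0.06],[[0.018,0,0],[0,0,0],0.06],[[0.012,0,0],[0,0,0],0.06],[[0.008,0,0],[0,0,0],0.06],[[0,0,0],[0,0,0],0.06],[[0,0,0],[0,0,0],0.06]]'
python3 - <<'E'
from h import *
from workcell import vision
a=vision.get_image("top")["img"];b=vision.get_image("side")["img"]
crop(a,190,200,70,75,8,"pics/g_top.png");crop(b,190,150,70,70,8,"pics/g_side.png")
x=cv2.imread("pics/g_top.png")[:560];y=cv2.imread("pics/g_side.png");cv2.imwrite("pics/g.png",cv2.resize(np.hstack([x,y]),(800,400)))
E
```

```text
t: 3.07
ee_pos: [424.6, 218.4, 58.0]
orientation: [0.915, 1.37, -0.916]
ft_force: [-0.8, 0.3, 0.7]
width: 59.9
```

View pics/g.png

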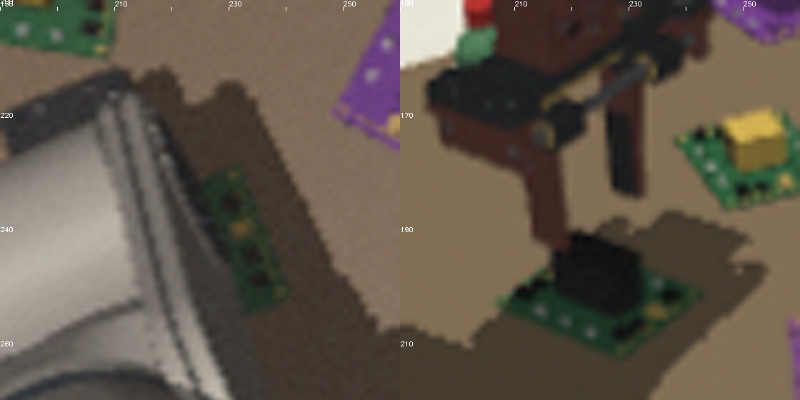

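```bash
python3 - <<'E'
from h import *
from workcell import vision
s=vision.get_image("side")
c=np.array([424.6,218.4,58]);u=np.array([.925,.38,0])
print(proj(s,[c-37*u,c+37*u,c+[0,0,-20],c+[0,0,-19.6]+0]).round(1))
E
```

```text
[[215.3 192.5]
 [229.5 182.6]
 [223.  192.4]
 [223.  192.3]]
```

The side view shows the fingers' tips at about (217,192) and (230,184), straddling the heat sink top at about (224,194). They match the projected pose within a pixel or two, so I go down and grip.

```bash
python3 -m crank '[[[0.012,0,0],[0,0,0],0.06],[[0.012,0,0],[0,0,0],0.06],[[0.012,0,0],[0,0,0],0.06],[[0.008,0,0],[0,0,0],0.06],[[0.0055,0,0],[0,0,0],0.06],[[0,0,0],[0,0,0],0.06],[[0,0,0],[0,0,0],0.06],[[0,0,0],[0,0,0],0.06]]'
python3 go.py
```

```text
t: 3.88
ee_pos: [424.9, 218.6, 9.1]
orientation: [0.916, 1.369, -0.915]
ft_force: [-0.2, -0.5, 0.0]
width: 60.0
t 3.88 pos [424.9 218.6   9.1] yawY 0.392 toolx [ 7.e-04  3.e-04 -1.e+00] q1 0.45 q6 0.058 w 60.0
F [-0.18 -0.49  0.04] Fholder -0.06 -0.52 mom [-0.029 -0.01   0.029]
```

```bash
python3 -m crank '[[[0,0,0],[0,0,0],0.05],[[0,0,0],[0,0,0],0.04],[[0,0,0],[0,0,0],0.03],[[0,0,0],[0,0,0],0.015],[[0,0,0],[0,0,0],0.01],[[0,0,0],[0,0,0],0.01],[[0,0,0],[0,0,0],0.01],[[0,0,0],[0,0,0],0.01]]'
python3 go.py
```

```text
t: 4.55
ee_pos: [424.4, 218.3, 8.6]
orientation: [0.916, 1.37, -0.916]
ft_force: [-0.9, -1.0, 2.3]
width: 24.1
t 4.55 pos [424.4 218.3   8.6] yawY 0.392 toolx [-3.e-04 -1.e-04 -1.e+00] q1 0.45 q6 0.058 w 24.1
F [-0.91 -0.97  2.32] Fholder -0.64 -1.16 mom [-0.071  0.19  -0.001]
```

```bash
python3 -m crank '[[[-0.005,0,0],[0,0,0],0.01],[[-0.015,0,0],[0,0,0],0.01],[[-0.02,0,0],[0,0,0],0.01],[[-0.02,0,0],[0,0,0],0.01],[[-0.02,0,0],[0,0,0],0.01],[[-0.02,0,0],[0,0,0],0.01],[[-0.01,0,0],[0,0,0],0.01],[[0,0,0],[0,0,0],0.01]]'
python3 go.py 610.2 -144.7 120 -0.248
python3 - <<'E'
from h import *
from workcell import vision
b=vision.get_image("side")["img"]
crop(b,180,110,100,100,6,"pics/lift.png")
E
```

```text
t: 5.22
ee_pos: [425.9, 219.1, 120.6]
orientation: [0.918, 1.367, -0.912]
ft_force: [0.1, 0.8, -2.0]
width: 24.0
t 5.22 pos [425.9 219.1 120.6] yawY 0.392 toolx [ 0.0039  0.0018 -1.    ] q1 0.45 q6 0.058 w 24.0
F [ 0.12  0.75 -1.98] Fholder -0.07 0.76 mom [0.002 0.    0.001]
shift m [0.0007 0.0313 0.4066]
turn about tool x 0.64
rotvec tool [ 0.64   -0.0016 -0.0041]
```

View pics/lift.png

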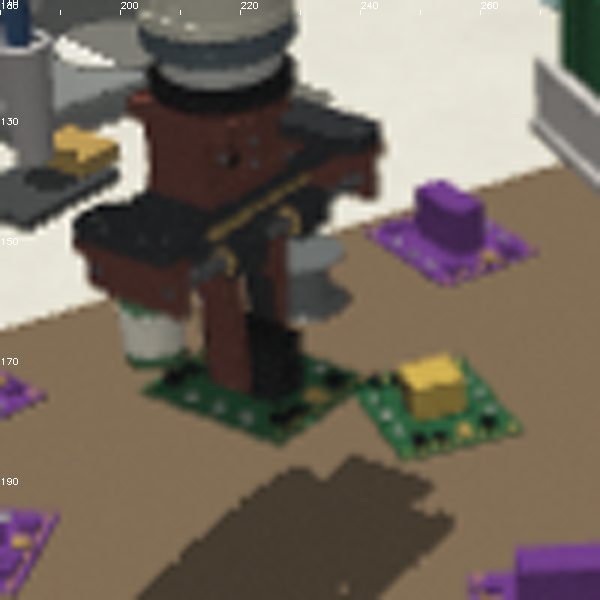

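The board is held flat on the fingers, seen at about (220,175) in the side view. Now I carry it to the holder.

```bash
python3 -m crank '[[[0,0.0015,0.02],[0,0,0],0.01],[[0,0.0026,0.034],[0,0,0],0.01],[[0,0.0026,0.034],[0,0,0],0.01],[[0,0.0026,0.034],[0,0,0],0.01],[[0,0.0026,0.034],[0,0,0],0.01],[[0,0.0026,0.034],[0,0,0],0.01],[[0,0.0026,0.034],[0,0,0],0.01],[[0,0.0026,0.034],[0,0,0],0.01]]'
python3 -m crank '[[[0,0.0026,0.034],[0,0,0],0.01],[[0,0.0026,0.034],[0,0,0],0.01],[[0,0.0026,0.034],[0,0,0],0.01],[[0,0.0026,0.034],[0,0,0],0.01],[[0,0.0015,0.012],[0,0,0],0.01],[[0,0,0],[0.1,0,0],0.01],[[0,0,0],[0.1,0,0],0.01],[[0,0,0],[0.1,0,0],0.01]]'
python3 -m crank '[[[0,0,0],[0.1,0,0],0.01],[[0,0,0],[0.1,0,0],0.01],[[0,0,0],[0.1,0,0],0.01],[[0,0,0],[0.04,0,0],0.01],[[0,0,0],[0,0,0],0.01],[[0,0,0],[0,0,0],0.01],[[0,0,0],[0,0,0],0.01],[[0,0,0],[0,0,0],0.01]]'
python3 go.py 610.2 -144.7 120 -0.248
```

```text
t: 5.93
ee_pos: [540.8, -14.1, 116.8]
orientation: [0.915, 1.372, -0.917]
ft_force: [0.8, 0.3, -2.1]
width: 23.6
t: 6.6
ee_pos: [607.7, -144.6, 116.4]
orientation: [1.145, 1.252, -1.147]
ft_force: [-0.5, -0.1, -1.3]
width: 23.5
t: 7.27
ee_pos: [608.6, -144.5, 118.0]
orientation: [1.388, 1.083, -1.389]
ft_force: [-0.7, -0.1, -2.0]
width: 23.8
t 7.27 pos [ 608.6 -144.5  118. ] yawY -0.247 toolx [-9.e-04  2.e-04 -1.e+00] q1 -0.252 q6 -0.005 w 23.8
F [-0.7  -0.11 -1.99] Fholder -0.65 -0.28 mom [-0.064  0.031 -0.065]
shift m [-0.002   0.0016 -0.0002]
turn about tool x 0.0011
rotvec tool [ 0.0011 -0.      0.0009]
```

```bash
python3 -m crank '[[[0.012,0.0016,0],[0,0,0],0.01],[[0.012,0,0],[0,0,0],0.01],[[0.012,0,0],[0,0,0],0.01],[[0.008,0,0],[0,0,0],0.01],[[0.006,0,0],[0,0,0],0.01],[[0,0,0],[0,0,0],0.01],[[0,0,0],[0,0,0],0.01],[[0,0,0],[0,0,0],0.01]]'
python3 go.py 610.2 -144.7 48.5 -0.248
python3 - <<'E'
from h import *
from workcell import vision
b=vision.get_image("side")["img"]
crop(b,270,160,120,110,6,"pics/p1.png")
crop(vision.get_image("top")["img"],290,140,100,110,5,"pics/p1t.png")
E
```

```text
t: 7.93
ee_pos: [610.7, -145.2, 68.8]
orientation: [1.39, 1.081, -1.389]
ft_force: [0.0, 0.5, -0.7]
width: 23.7
t 7.93 pos [ 610.7 -145.2   68.8] yawY -0.248 toolx [ 5.e-04 -1.e-04 -1.e+00] q1 -0.252 q6 -0.004 w 23.7
F [ 0.05  0.55 -0.73] Fholder -0.09 0.54 mom [-0.078  0.079 -0.018]
shift m [ 0.0203 -0.0007 -0.0003]
turn about tool x -0.0
rotvec tool [-0.      0.     -0.0005]
```

View pics/p1.png

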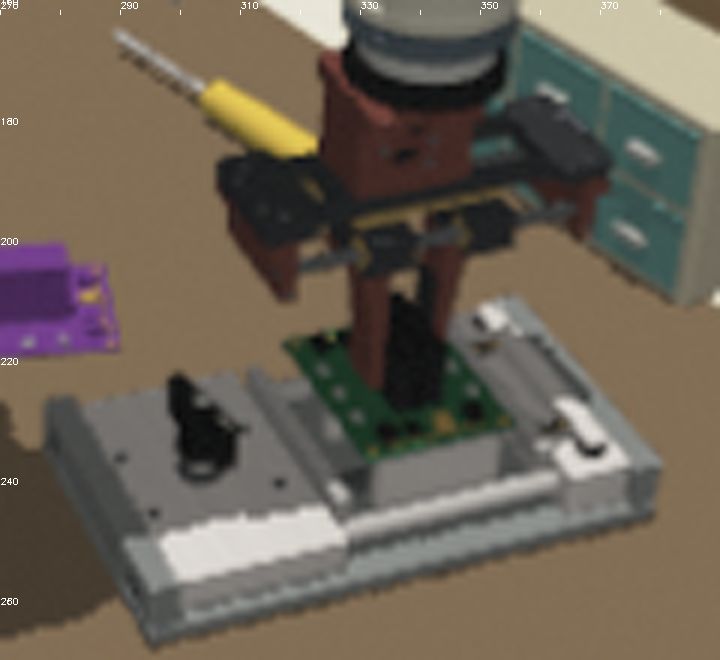

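View pics/p1t.png

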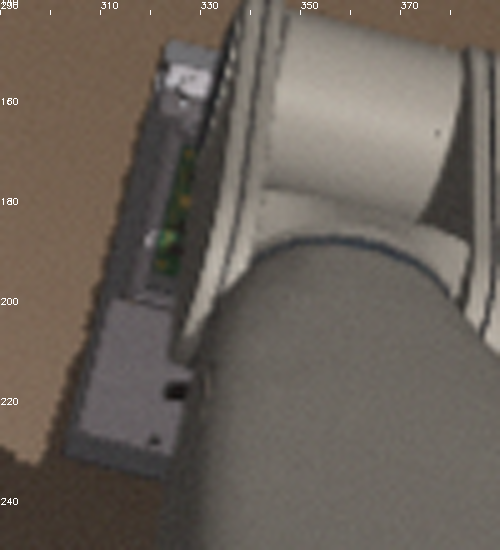

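```bash
python3 - <<'E'
from h import *
from workcell import vision
s=vision.get_image("side");d=vision.get_image("top")
c,sn=np.cos(-.248),np.sin(-.248)
O=np.array([618,-147.2])-35*np.array([c,sn])
def hf(p): q=p[:2]-O; return np.array([c*q[0]+sn*q[1],-sn*q[0]+c*q[1]]).round(1)
f=lambda x,y,x0,y0,k:((x+.5)/k-.5+x0,(y+.5)/k-.5+y0)
for p in [(285,345),(370,457),(513,422)]: print("board",hf(atz(s,*f(*p,270,160,6),62.7)))
# jaw plate top edges (from the first side crop, scale4 at 200,170): near end of the jaw face top inner edges
for n,p in [("face top near-end",(512,297)),("face top far-end",(450,205))]: print(n,hf(atz(s,*f(*p,200,170,4),48)))
# top view: near jaw face edge (front, z48)  and far jaw face edge
for p in [(136,290),(320,338)]: print("near face front",hf(atz(d,*f(*p,290,140,5),48)))
for p in [(182,133),(350,172)]: print("far face front",hf(atz(d,*f(*p,290,140,5),48)))
E
```

```text
board [-12.2  41.7]
board [-10.  -52.6]
board [ 66.5 -52.2]
face top near-end [-26.6 -66. ]
face top far-end [-25.5  46.8]
near face front [-25.3  56. ]
near face front [-25.8 -60.6]
far face front [77. 52.]
far face front [ 79.3 -54.6]
```

```bash
python3 - <<'E'
from h import *
crop(cv2.imread("pics/top0.png"),305,145,70,65,11,"pics/h2.png")
E
```

```text
(no output)
```

View pics/h2.png

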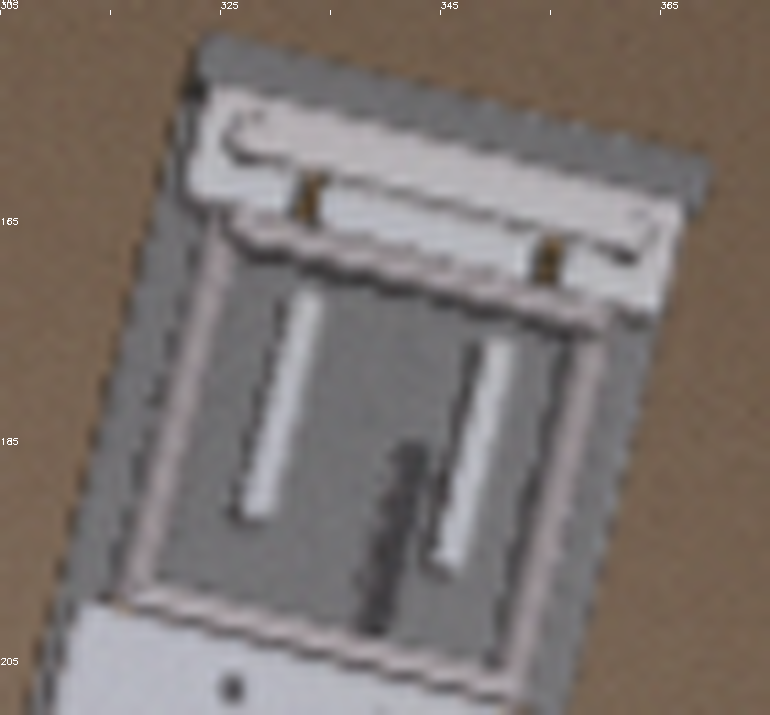

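Side view: board at (317,217)–(355,230), between the jaws with about 10 mm clear each side and 3–5 mm off-centre in y. I lower it onto the rests.

```bash
python3 -m crank '[[[0.006,0,0],[0,0,0],0.01],[[0.006,0,0],[0,0,0],0.01],[[0.004,0,0],[0,0,0],0.01],[[0.002,0,0],[0,0,0],0.01],[[0.001,0,0],[0,0,0],0.01],[[0,0,0],[0,0,0],0.01],[[0,0,0],[0,0,0],0.01],[[0,0,0],[0,0,0],0.01]]'
python3 go.py 610.2 -144.7 48.5 -0.248
```

```text
t: 8.8
ee_pos: [610.6, -145.2, 49.7]
orientation: [1.39, 1.081, -1.389]
ft_force: [0.2, -0.3, -3.0]
width: 23.8
t 8.8 pos [ 610.6 -145.2   49.7] yawY -0.248 toolx [ 3.e-04 -1.e-04 -1.e+00] q1 -0.252 q6 -0.004 w 23.8
F [ 0.23 -0.33 -2.97] Fholder 0.31 -0.26 mom [-0.066  0.073 -0.017]
shift m [ 0.0012 -0.0005 -0.0003]
turn about tool x -0.0
rotvec tool [-0.      0.     -0.0003]
```

```bash
python3 -m crank '[[[0.0005,0,0],[0,0,0],0.01],[[0.0004,0,0],[0,0,0],0.01],[[0.0003,0,0],[0,0,0],0.01],[[0,0,0],[0,0,0],0.01],[[0,0,0],[0,0,0],0.01],[[0,0,0],[0,0,0],0.01],[[0,0,0],[0,0,0],0.01],[[0,0,0],[0,0,0],0.01]]'
```

```text
t: 9.47
ee_pos: [610.6, -145.1, 48.7]
orientation: [1.39, 1.081, -1.389]
ft_force: [-0.8, 0.4, 3.6]
width: 23.8
```

The rests carry it now (+3.6 N). I open to 40 mm and go up.

```bash
python3 -m crank '[[[0,0,0],[0,0,0],0.028],[[0,0,0],[0,0,0],0.032],[[0,0,0],[0,0,0],0.038],[[0,0,0],[0,0,0],0.04],[[0,0,0],[0,0,0],0.04],[[-0.005,0,0],[0,0,0],0.04],[[-0.01,0,0],[0,0,0],0.04],[[-0.015,0,0],[0,0,0],0.04]]'
python3 -m crank '[[[-0.02,0,0],[0,0,0],0.04],[[-0.02,0,0],[0,0,0],0.04],[[-0.02,0,0],[0,0,0],0.04],[[-0.02,0,0],[0,0,0],0.04],[[-0.02,0,0],[0,0,0],0.04],[[0,0,0],[0,0,0],0.04],[[0,0,0],[0,0,0],0.04],[[0,0,0],[0,0,0],0.04]]'
python3 go.py 508.2 -120.4 100 -0.056
python3 - <<'E'
from h import *
from workcell import vision
b=vision.get_image("side")["img"]
crop(b,270,170,120,95,6,"pics/p2.png")
E
```

```text
t: 10.13
ee_pos: [609.6, -144.9, 78.2]
orientation: [1.389, 1.083, -1.391]
ft_force: [-0.8, 0.1, 1.6]
width: 39.8
t: 10.8
ee_pos: [610.0, -145.0, 178.1]
orientation: [1.389, 1.082, -1.39]
ft_force: [0.2, 0.3, -1.4]
width: 39.9
t 10.8 pos [ 610.  -145.   178.1] yawY -0.248 toolx [-4.e-04  1.e-04 -1.e+00] q1 -0.252 q6 -0.004 w 39.9
F [ 0.17  0.29 -1.36] Fholder 0.1 0.32 mom [-0.056  0.037  0.027]
shift m [ 0.0782 -0.1047  0.0011]
turn about tool x -0.192
rotvec tool [-0.192  -0.      0.0004]
```

View pics/p2.png

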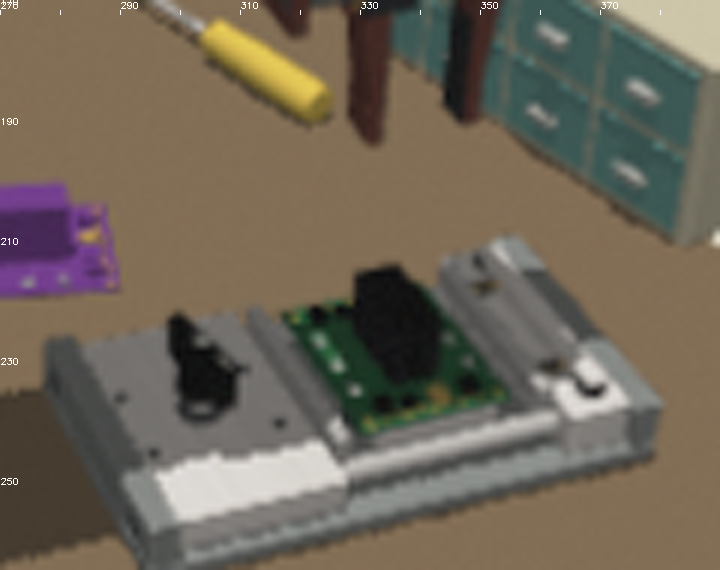

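The board lies flat on the rests, corner to corner at about (317,221)–(355,236), and the jaw gap is open. Now the knob.

```bash
python3 -m crank '[[[0,-0.026,0.0003],[0,0,0],0.04],[[0,-0.026,0.0003],[0,0,0],0.04],[[0,-0.026,0.0003],[0,0,0],0.04],[[0,-0.0267,0.0002],[0,0,0],0.04],[[0,0,0],[-0.096,0,0],0.04],[[0,0,0],[-0.096,0,0],0.04],[[0.02,0,0],[0,0,0],0.04],[[0.02,0,0],[0,0,0],0.04]]'
python3 -m crank '[[[0.02,0,0],[0,0,0],0.04],[[0.015,0,0],[0,0,0],0.04],[[0.01,0,0],[0,0,0],0.04],[[0,0,0],[0,0,0],0.04],[[0,0,0],[0,0,0],0.04],[[0,0,0],[0,0,0],0.04],[[0,0,0],[0,0,0],0.04],[[0,0,0],[0,0,0],0.04]]'
python3 go.py 508.2 -120.4 56 -0.056
python3 - <<'E'
from h import *
from workcell import vision
b=vision.get_image("side")["img"]
crop(b,270,180,60,65,10,"pics/k2.png")
E
```

```text
t: 11.52
ee_pos: [508.8, -120.5, 137.9]
orientation: [1.25, 1.181, -1.249]
ft_force: [0.2, 0.4, 0.1]
width: 40.0
t: 12.18
ee_pos: [509.3, -120.6, 94.3]
orientation: [1.251, 1.181, -1.249]
ft_force: [-0.7, -0.8, 0.3]
width: 40.3
t 12.18 pos [ 509.3 -120.6   94.3] yawY -0.056 toolx [ 1.7e-03 -4.0e-04 -1.0e+00] q1 -0.255 q6 -0.199 w 40.3
F [-0.75 -0.76  0.26] Fholder -0.54 -0.92 mom [-0.073  0.025 -0.016]
shift m [ 0.0383 -0.0012 -0.0002]
turn about tool x -0.0
rotvec tool [-0.      0.0003 -0.0017]
```

View pics/k2.png

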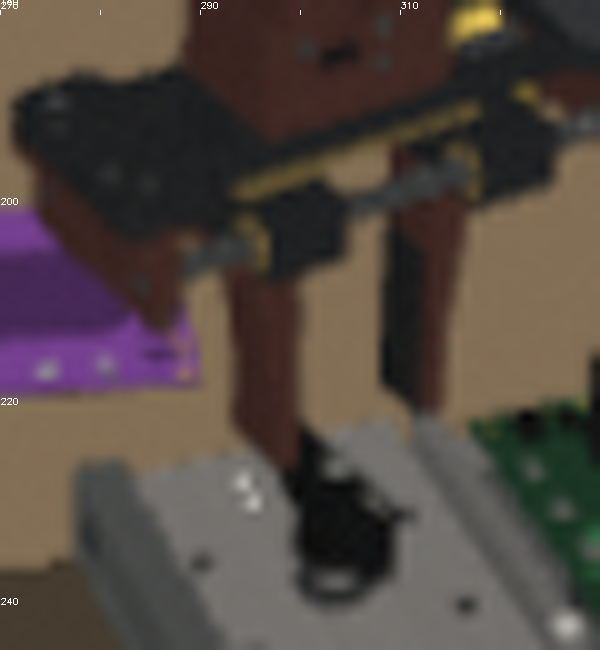

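```bash
python3 -m crank '[[[0.01,-0.0005,0],[0,0,0],0.04],[[0.01,0,0],[0,0,0],0.04],[[0.01,0,0],[0,0,0],0.04],[[0.005,0,0],[0,0,0],0.04],[[0.0025,0,0],[0,0,0],0.04],[[0,0,0],[0,0,0],0.04],[[0,0,0],[0,0,0],0.04],[[0,0,0],[0,0,0],0.04]]'
python3 go.py 508.2 -120.4 57 -0.056
python3 - <<'E'
from h import *
from workcell import vision
b=vision.get_image("side")["img"]
crop(b,270,190,60,60,10,"pics/k3.png")
E
```

```text
t: 12.9
ee_pos: [508.4, -120.5, 56.0]
orientation: [1.25, 1.182, -1.25]
ft_force: [-0.3, 1.0, 0.2]
width: 40.2
t 12.9 pos [ 508.4 -120.5   56. ] yawY -0.056 toolx [ 3.e-04 -1.e-04 -1.e+00] q1 -0.256 q6 -0.199 w 40.2
F [-0.31  0.98  0.22] Fholder -0.54 0.87 mom [-0.085  0.048  0.029]
shift m [-0.001  -0.0002 -0.0001]
turn about tool x -0.0001
rotvec tool [-0.0001  0.0001 -0.0003]
```

View pics/k3.png

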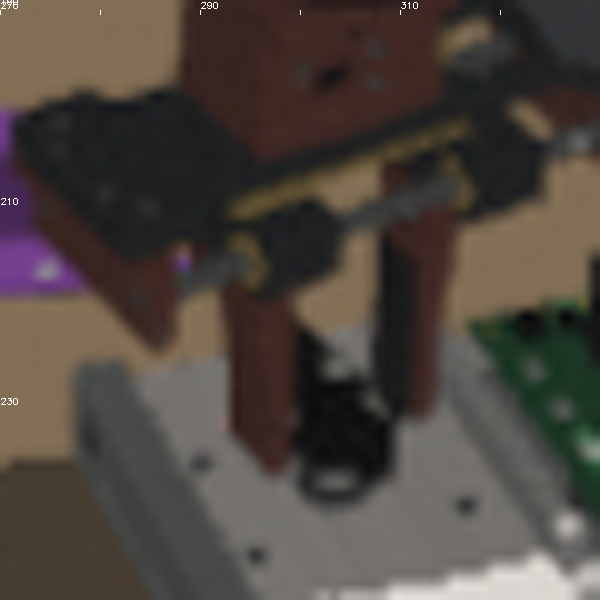

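The fingers straddle the bar, left tip at about (297,237) and right at (311,231). I close on it.

```bash
python3 -m crank '[[[0,0,0],[0,0,0],0.03],[[0,0,0],[0,0,0],0.02],[[0,0,0],[0,0,0],0.014],[[0,0,0],[0,0,0],0.005],[[0,0,0],[0,0,0],0.002],[[0,0,0],[0,0,0],0.002],[[0,0,0],[0,0,0],0.002],[[0,0,0],[0,0,0],0.002]]'
python3 go.py 508.2 -120.4 57 -0.056
```

```text
t: 13.62
ee_pos: [508.4, -120.5, 56.3]
orientation: [1.251, 1.181, -1.25]
ft_force: [-1.1, 0.2, 6.1]
width: 9.7
t 13.62 pos [ 508.4 -120.5   56.3] yawY -0.057 toolx [ 6.e-04 -0.e+00 -1.e+00] q1 -0.256 q6 -0.199 w 9.7
F [-1.05  0.19  6.12] Fholder -1.07 -0.08 mom [-0.009  0.235 -0.21 ]
shift m [-0.0007 -0.0002 -0.0001]
turn about tool x -0.0006
rotvec tool [-0.0006  0.     -0.0006]
```

Gripped at 9.7 mm. First free turn: 0.8 rad clockwise with 8 mm of travel.

```bash
python3 -m crank '[[[0,0.00098,0.00019],[0.1,0,0],0.002],[[0,0.001,0.00009],[0.1,0,0],0.002],[[0,0.001,0],[0.1,0,0],0.002],[[0,0.001,-0.00011],[0.1,0,0],0.002],[[0,0.00098,-0.00021],[0.1,0,0],0.002],[[0,0.00095,-0.0003],[0.1,0,0],0.002],[[0,0.00092,-0.0004],[0.1,0,0],0.002],[[0,0.00087,-0.00049],[0.1,0,0],0.002]]'
python3 go.py
```

```text
t: 14.28
ee_pos: [518.0, -123.4, 56.4]
orientation: [1.81, 0.668, -1.804]
ft_force: [4.7, -5.6, -0.5]
width: 9.8
t 14.28 pos [ 518.  -123.4   56.4] yawY -0.86 toolx [ 0.0041 -0.002  -1.    ] q1 -0.256 q6 0.605 w 9.8
F [ 4.68 -5.55 -0.47] Fholder 5.9 -4.24 mom [-0.923 -0.568  0.313]
```

```bash
python3 -m crank '[[[0,0,0],[0,0,0],0.002],[[0,0,0],[0,0,0],0.002],[[0,0,0],[0,0,0],0.002],[[0,0,0],[0,0,0],0.002],[[0,0,0],[0,0,0],0.002],[[0,0,0],[0,0,0],0.002],[[0,0,0],[0,0,0],0.002],[[0,0,0],[0,0,0],0.002]]'
python3 go.py 516.2 -122.5 57 -0.856
```

```text
t: 14.95
ee_pos: [518.1, -123.4, 56.4]
orientation: [1.809, 0.671, -1.802]
ft_force: [5.0, -3.8, -0.1]
width: 9.7
t 14.95 pos [ 518.1 -123.4   56.4] yawY -0.856 toolx [ 0.0043 -0.0016 -1.    ] q1 -0.256 q6 0.601 w 9.7
F [ 4.97 -3.81 -0.1 ] Fholder 5.75 -2.48 mom [-0.847 -0.566 -0.132]
shift m [-0.0006 -0.0019  0.0008]
turn about tool x -0.0003
rotvec tool [-0.0003 -0.0022 -0.0041]
```

The side force (5.8, −2.5 N) and the 2 mm drift fit a grip 2.7 mm off the knob's axis along the bar. I re-grip centred.

```bash
python3 -m crank '[[[0,0,0],[0,0,0],0.02],[[0,0,0],[0,0,0],0.024],[[0,0,0],[0,0,0],0.024],[[0,0.001,0.001],[0,0,0],0.024],[[0,0.00095,0.0009],[0,0,0],0.024],[[0,0,0],[0,0,0],0.024],[[0,0,0],[0,0,0],0.024],[[0,0,0],[0,0,0],0.024]]'
python3 go.py 516.0 -125.2 57 -0.856
python3 - <<'E'
from h import *
from workcell import vision
crop(vision.get_image("side")["img"],270,190,80,60,9,"pics/k4.png")
E
```

```text
t: 15.62
ee_pos: [515.4, -124.4, 56.1]
orientation: [1.806, 0.676, -1.807]
ft_force: [-0.5, 3.3, 6.4]
width: 23.7
t 15.62 pos [ 515.4 -124.4   56.1] yawY -0.856 toolx [-6.e-04  9.e-04 -1.e+00] q1 -0.26 q6 0.596 w 23.7
F [-0.54  3.33  6.42] Fholder -1.34 3.09 mom [0.598 0.148 0.044]
shift m [-0.0009  0.001   0.0001]
turn about tool x -0.0001
rotvec tool [-0.0001 -0.0001  0.0011]
```

View pics/k4.png

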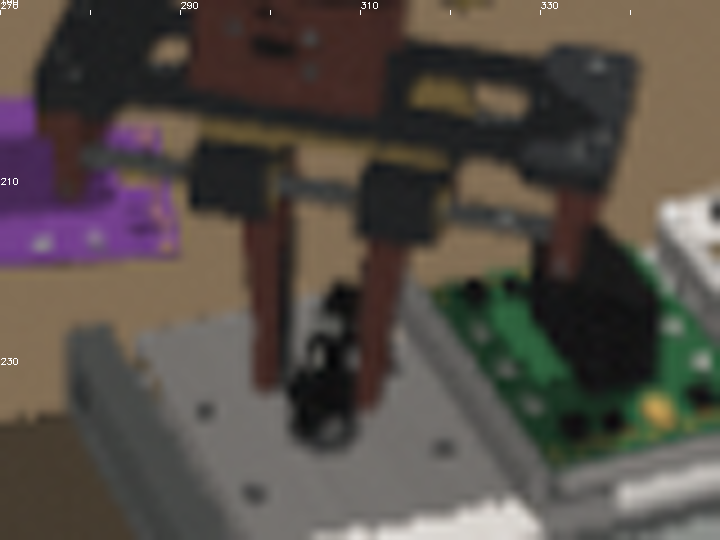

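One finger seems to touch the collar under the bar (Fz 6 N). I raise 3 mm, check the forces and then close.

```bash
python3 -m crank '[[[-0.0015,0,0],[0,0,0],0.024],[[-0.002,0,0],[0,0,0],0.024],[[0,0,0],[0,0,0],0.024],[[0,0,0],[0,0,0],0.024],[[0,0,0],[0,0,0],0.024],[[0,0,0],[0,0,0],0.024],[[0,0,0],[0,0,0],0.024],[[0,0,0],[0,0,0],0.024]]'
python3 go.py 516.0 -125.2 59 -0.856
```

```text
t: 16.33
ee_pos: [515.7, -125.1, 59.3]
orientation: [1.806, 0.675, -1.806]
ft_force: [-0.3, -0.5, 0.7]
width: 24.0
t 16.33 pos [ 515.7 -125.1   59.3] yawY -0.856 toolx [-2.e-04  0.e+00 -1.e+00] q1 -0.26 q6 0.596 w 24.0
F [-0.27 -0.45  0.72] Fholder -0.15 -0.51 mom [-0.059  0.134 -0.017]
shift m [ 0.0003  0.0002 -0.0002]
turn about tool x -0.0001
rotvec tool [-0.0001  0.0001  0.0002]
```

```bash
python3 -m crank '[[[0,0,0],[0,0,0],0.018],[[0,0,0],[0,0,0],0.012],[[0,0,0],[0,0,0],0.005],[[0,0,0],[0,0,0],0.002],[[0,0,0],[0,0,0],0.002],[[0,0,0],[0,0,0],0.002],[[0,0,0],[0,0,0],0.002],[[0,0,0],[0,0,0],0.002]]'
python3 go.py 516.0 -125.2 59 -0.856
```

```text
t: 17.0
ee_pos: [515.9, -125.3, 59.4]
orientation: [1.806, 0.674, -1.806]
ft_force: [0.9, -3.0, -1.9]
width: 9.9
t 17.0 pos [ 515.9 -125.3   59.4] yawY -0.856 toolx [ 3.e-04 -2.e-04 -1.e+00] q1 -0.261 q6 0.596 w 9.9
F [ 0.89 -3.04 -1.87] Fholder 1.61 -2.73 mom [-0.495 -0.003 -0.129]
shift m [ 0.0004 -0.     -0.0001]
turn about tool x -0.0001
rotvec tool [-0.0001 -0.0001 -0.0004]
```

```bash
python3 -m crank '[[[0,0.00082,-0.00057],[0.1,0,0],0.002],[[0,0.00076,-0.00065],[0.1,0,0],0.002],[[0,0.00069,-0.00072],[0.1,0,0],0.002],[[0,0.00061,-0.00079],[0.1,0,0],0.002],[[0,0.00053,-0.00085],[0.1,0,0],0.002],[[0,0,0],[0,0,0],0.002],[[0,0,0],[0,0,0],0.002],[[0,0,0],[0,0,0],0.002]]'
python3 go.py 520.8 -126.4 59 -1.356
python3 - <<'E'
from h import *
from workcell import vision
crop(vision.get_image("side")["img"],280,190,100,80,8,"pics/k5.png")
E
```

```text
t: 17.67
ee_pos: [520.7, -126.5, 59.4]
orientation: [2.107, 0.23, -2.106]
ft_force: [1.2, -3.5, -1.6]
width: 9.8
t 17.67 pos [ 520.7 -126.5   59.4] yawY -1.353 toolx [ 4.e-04 -1.e-04 -1.e+00] q1 -0.26 q6 1.093 w 9.8
F [ 1.2  -3.47 -1.61] Fholder 2.02 -3.07 mom [-0.605 -0.004 -0.213]
shift m [ 0.0004 -0.0001 -0.0001]
turn about tool x 0.0025
rotvec tool [ 0.0025 -0.0003 -0.0002]
```

View pics/k5.png

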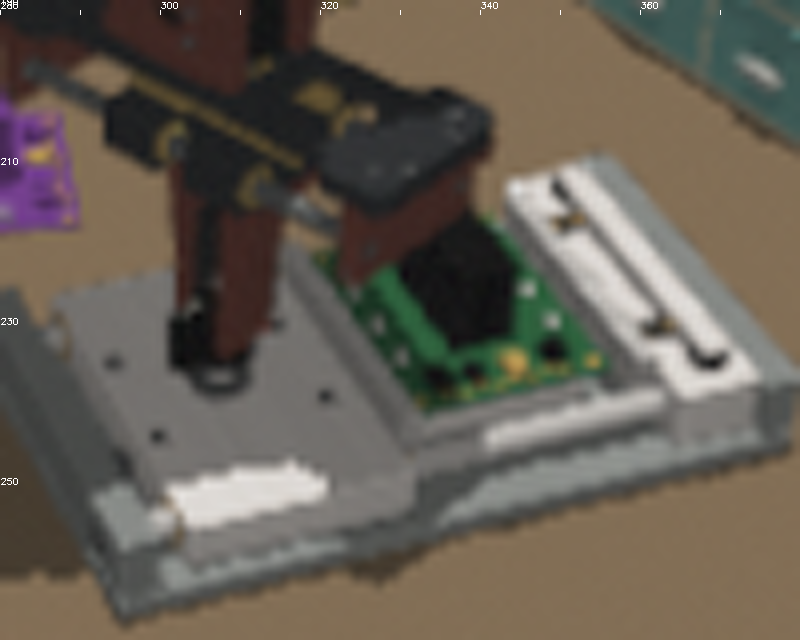

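```bash
python3 -m crank '[[[0,0.00013,-0.00027],[0.03,0,0],0.002],[[0,0.00013,-0.00027],[0.03,0,0],0.002],[[0,0.00012,-0.00028],[0.03,0,0],0.002],[[0,0.00011,-0.00028],[0.03,0,0],0.002],[[0,0.0001,-0.00028],[0.03,0,0],0.002],[[0,0.00009,-0.00029],[0.03,0,0],0.002],[[0,0.00008,-0.00029],[0.03,0,0],0.002],[[0,0.00008,-0.00029],[0.03,0,0],0.002]]'
python3 go.py 523.1 -127.0 59 -1.596
```

```text
t: 18.38
ee_pos: [523.0, -127.0, 59.4]
orientation: [-2.21, 0.027, 2.21]
ft_force: [1.4, -3.2, -1.2]
width: 9.7
t 18.38 pos [ 523.  -127.    59.4] yawY -1.595 toolx [ 1.e-04 -4.e-04 -1.e+00] q1 -0.26 q6 1.335 w 9.7
F [ 1.41 -3.19 -1.22] Fholder 2.15 -2.74 mom [-0.533  0.014  0.298]
shift m [ 0.0004 -0.     -0.0001]
turn about tool x 0.0014
rotvec tool [ 0.0014 -0.0001 -0.0004]
```

```bash
python3 go.py; python3 - <<'E'
from h import *
from workcell import vision
crop(vision.get_image("side")["img"],310,205,70,55,11,"pics/k6.png")
a=vision.get_image("top")["img"]
crop(a,290,140,100,110,5,"pics/k6t.png")
E
```

```text
t 18.38 pos [ 523.  -127.    59.4] yawY -1.595 toolx [ 1.e-04 -4.e-04 -1.e+00] q1 -0.26 q6 1.335 w 9.7
F [ 1.41 -3.19 -1.22] Fholder 2.15 -2.74 mom [-0.533  0.014  0.298]
```

View pics/k6.png

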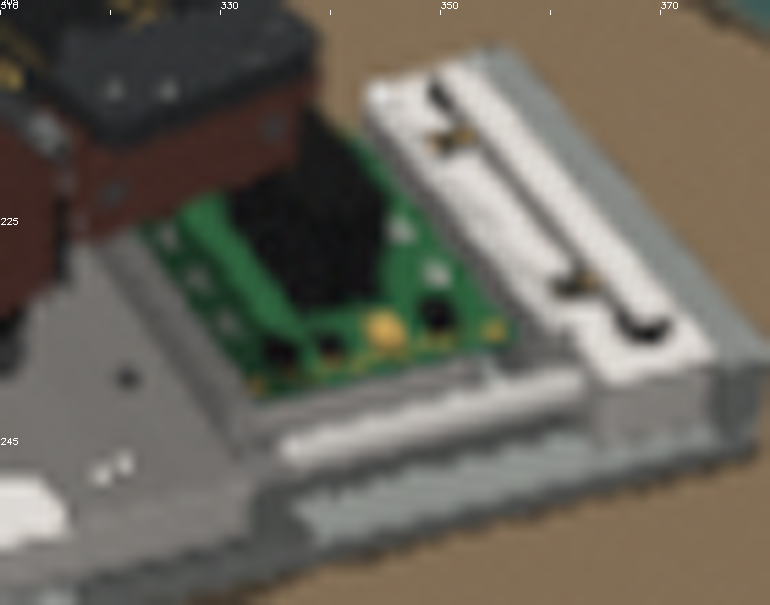

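View pics/k6t.png

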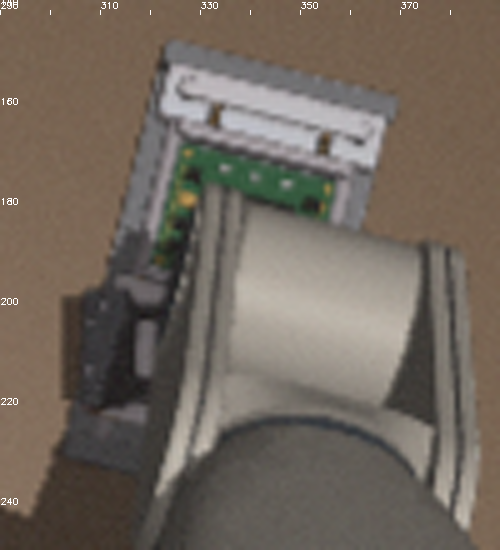

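```bash
python3 - <<'E'
from h import *
from workcell import vision
a=vision.get_image("top")["img"]
crop(a,318,155,50,30,16,"pics/k7t.png")
E
```

```text
(no output)
```

View pics/k7t.png

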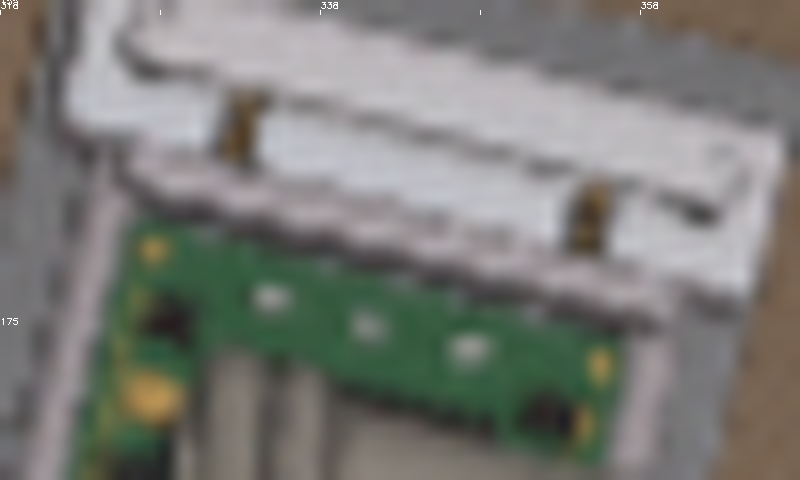

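```bash
python3 - <<'E'
from h import *
from workcell import vision
d=vision.get_image("top")
c,sn=np.cos(-.248),np.sin(-.248)
O=np.array([618,-147.2])-35*np.array([c,sn])
def hf(p): q=p[:2]-O; return np.array([c*q[0]+sn*q[1],-sn*q[0]+c*q[1]]).round(1)
f=lambda x,y,x0=318,y0=155,k=16:((x+.5)/k-.5+x0,(y+.5)/k-.5+y0)
for p in [(135,218),(250,242),(400,280),(615,335)]: print("board",hf(atz(d,*f(*p),42.4)))
for p in [(150,185),(300,220),(500,272),(650,308)]: print("padtop front",hf(atz(d,*f(*p),48)))
E
```

```text
board [72.2 50.3]
board [73.3 27.5]
board [73.3 -2.6]
board [ 73.3 -45.6]
padtop front [78.  49.4]
padtop front [78.6 19.6]
padtop front [ 78.4 -20.3]
padtop front [ 78.9 -50.1]
```

About 5.4 mm of gap remains between the board (x≈73) and the far pad (x≈78.5). I wind another 3.2 mm.

```bash
python3 -m crank '[[[0,0.00009,-0.00039],[0.04,0,0],0.002],[[0,0.00007,-0.00039],[0.04,0,0],0.002],[[0,0.00006,-0.0004],[0.04,0,0],0.002],[[0,0.00004,-0.0004],[0.04,0,0],0.002],[[0,0.00003,-0.0004],[0.04,0,0],0.002],[[0,0.00001,-0.0004],[0.04,0,0],0.002],[[0,-0.00001,-0.0004],[0.04,0,0],0.002],[[0,-0.00002,-0.0004],[0.04,0,0],0.002]]'
python3 go.py 526.2 -127.8 59 -1.916
python3 - <<'E'
from h import *
from workcell import vision
a=vision.get_image("top")["img"]
crop(a,318,155,50,30,16,"pics/k8t.png")
crop(vision.get_image("side")["img"],310,205,70,55,11,"pics/k8.png")
E
```

```text
t: 19.25
ee_pos: [526.1, -127.8, 59.4]
orientation: [-2.034, 0.355, 2.034]
ft_force: [0.9, -4.1, -2.1]
width: 9.9
t 19.25 pos [ 526.1 -127.8   59.4] yawY -1.916 toolx [ 0.e+00 -3.e-04 -1.e+00] q1 -0.26 q6 1.656 w 9.9
F [ 0.91 -4.13 -2.08] Fholder 1.89 -3.78 mom [-0.626 -0.057  0.266]
shift m [ 0.0004 -0.0001 -0.0001]
turn about tool x 0.0001
rotvec tool [ 0.0001 -0.0001 -0.0003]
```

View pics/k8t.png

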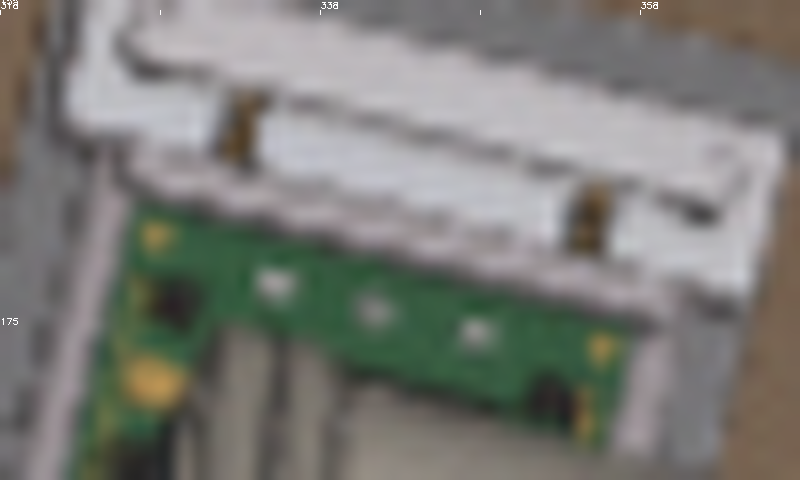

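View pics/k8.png

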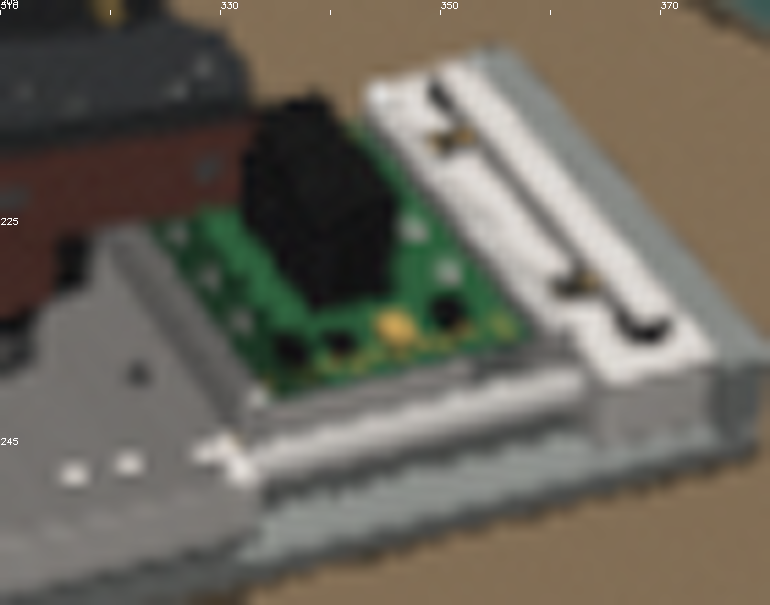

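```bash
python3 -m crank '[[[0,-0.000012,-0.000124],[0.0125,0,0],0.002],[[0,-0.000012,-0.000124],[0.0125,0,0],0.002],[[0,-0.000015,-0.000124],[0.0125,0,0],0.002],[[0,-0.000015,-0.000124],[0.0125,0,0],0.002],[[0,-0.000018,-0.000124],[0.0125,0,0],0.002],[[0,-0.000018,-0.000124],[0.0125,0,0],0.002],[[0,-0.00002,-0.000123],[0.0125,0,0],0.002],[[0,-0.00002,-0.000123],[0.0125,0,0],0.002]]'
python3 go.py 527.2 -128.0 59 -2.016
```

```text
t: 20.02
ee_pos: [527.0, -128.0, 59.4]
orientation: [-1.974, 0.448, 1.974]
ft_force: [-0.0, -4.9, -1.7]
width: 9.9
t 20.02 pos [ 527.  -128.    59.4] yawY -2.017 toolx [-0.e+00 -1.e-04 -1.e+00] q1 -0.26 q6 1.757 w 9.9
F [-0.02 -4.88 -1.67] Fholder 1.18 -4.73 mom [-0.869  0.032  0.256]
shift m [ 0.0004 -0.0001 -0.0001]
turn about tool x -0.0011
rotvec tool [-0.0011 -0.     -0.0001]
```

```bash
python3 -m crank '[[[0,-0.000024,-0.000123],[0.0125,0,0],0.002],[[0,-0.000026,-0.000122],[0.0125,0,0],0.002],[[0,-0.000027,-0.000122],[0.0125,0,0],0.002],[[0,-0.000029,-0.000122],[0.0125,0,0],0.002],[[0,-0.00003,-0.000121],[0.0125,0,0],0.002],[[0,-0.000032,-0.000121],[0.0125,0,0],0.002],[[0,-0.000033,-0.00012],[0.0125,0,0],0.002],[[0,-0.000035,-0.00012],[0.0125,0,0],0.002]]'
python3 go.py 528.2 -128.2 59 -2.116
```

```text
t: 20.68
ee_pos: [528.0, -128.3, 59.4]
orientation: [-1.913, 0.536, 1.913]
ft_force: [0.3, -5.3, -1.9]
width: 10.0
t 20.68 pos [ 528.  -128.3   59.4] yawY -2.117 toolx [ 0.e+00 -1.e-04 -1.e+00] q1 -0.26 q6 1.857 w 10.0
F [ 0.26 -5.31 -1.88] Fholder 1.56 -5.08 mom [-0.844  0.004  0.246]
shift m [ 0.0004 -0.0002 -0.0001]
turn about tool x -0.0011
rotvec tool [-0.0011 -0.0001 -0.0001]
```

```bash
python3 - <<'E'
from h import *
from workcell import vision
a=vision.get_image("top")["img"]
crop(a,318,155,50,30,16,"pics/k9t.png")
E
```

```text
(no output)
```

View pics/k9t.png

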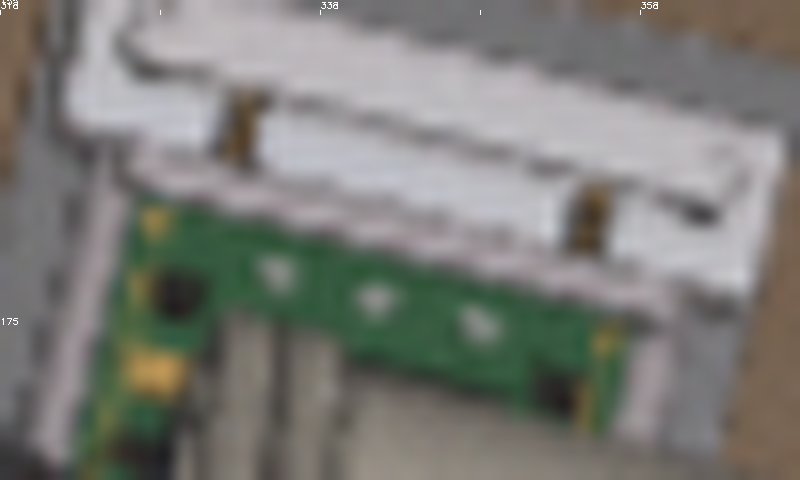

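```bash
python3 -m crank '[[[0,-0.000037,-0.00012],[0.0125,0,0],0.002],[[0,-0.000038,-0.000119],[0.0125,0,0],0.002],[[0,-0.00004,-0.000119],[0.0125,0,0],0.002],[[0,-0.000041,-0.000118],[0.0125,0,0],0.002],[[0,-0.000043,-0.000118],[0.0125,0,0],0.002],[[0,-0.000044,-0.000117],[0.0125,0,0],0.002],[[0,-0.000045,-0.000116],[0.0125,0,0],0.002],[[0,-0.000047,-0.000116],[0.0125,0,0],0.002]]'
python3 go.py 529.2 -128.5 59 -2.216
```

```text
t: 21.4
ee_pos: [528.9, -128.5, 59.4]
orientation: [-1.85, 0.62, 1.85]
ft_force: [0.6, -5.3, -1.7]
width: 9.9
t 21.4 pos [ 528.9 -128.5   59.4] yawY -2.217 toolx [-1.e-04 -1.e-04 -1.e+00] q1 -0.26 q6 1.957 w 9.9
F [ 0.61 -5.28 -1.67] Fholder 1.89 -4.97 mom [-0.854  0.008  0.29 ]
shift m [ 0.0004 -0.0002 -0.0002]
turn about tool x -0.001
rotvec tool [-0.001  -0.     -0.0001]
```

```bash
python3 -m crank '[[[0,-0.000024,-0.000058],[0.00625,0,0],0.002],[[0,-0.000024,-0.000058],[0.00625,0,0],0.002],[[0,-0.000025,-0.000057],[0.00625,0,0],0.002],[[0,-0.000025,-0.000057],[0.00625,0,0],0.002],[[0,-0.000026,-0.000057],[0.00625,0,0],0.002],[[0,-0.000026,-0.000057],[0.00625,0,0],0.002],[[0,-0.000027,-0.000056],[0.00625,0,0],0.002],[[0,-0.000027,-0.000056],[0.00625,0,0],0.002]]'
python3 go.py 529.7 -128.6 59 -2.266
```

```text
t: 22.07
ee_pos: [529.4, -128.6, 59.4]
orientation: [-1.818, 0.66, 1.818]
ft_force: [-0.0, -4.8, -1.8]
width: 9.7
t 22.07 pos [ 529.4 -128.6   59.4] yawY -2.267 toolx [-1.e-04 -1.e-04 -1.e+00] q1 -0.26 q6 2.007 w 9.7
F [-0.02 -4.83 -1.84] Fholder 1.16 -4.69 mom [-0.85   0.012  0.379]
shift m [ 0.0004 -0.0002 -0.0002]
turn about tool x -0.0005
rotvec tool [-0.0005  0.     -0.0002]
```

```bash
python3 -m crank '[[[0,-0.000004,-0.000009],[0.001,0,0],0.002],[[0,-0.000004,-0.000009],[0.001,0,0],0.002],[[0,-0.000004,-0.000009],[0.001,0,0],0.002],[[0,-0.000004,-0.000009],[0.001,0,0],0.002],[[0,-0.000004,-0.000009],[0.001,0,0],0.002],[[0,-0.000004,-0.000009],[0.001,0,0],0.002],[[0,-0.000004,-0.000009],[0.001,0,0],0.002],[[0,-0.000004,-0.000009],[0.001,0,0],0.002]]'
python3 go.py
```

```text
t: 22.73
ee_pos: [529.5, -128.6, 59.4]
orientation: [-1.813, 0.666, 1.814]
ft_force: [-0.3, -5.2, -1.4]
width: 9.6
t 22.73 pos [ 529.5 -128.6   59.4] yawY -2.274 toolx [-1.e-04 -1.e-04 -1.e+00] q1 -0.26 q6 2.014 w 9.6
F [-0.27 -5.2  -1.38] Fholder 1.02 -5.1 mom [-0.844  0.055  0.366]
```

The moving torque rose from about 0.25 free to 0.37 N m over the last 1.2 mm, which is about 12 to 14 N of squeeze. I let it settle, open and lift off.

```bash
python3 -m crank '[[[0,0,0],[0,0,0],0.002],[[0,0,0],[0,0,0],0.002],[[0,0,0],[0,0,0],0.012],[[0,0,0],[0,0,0],0.016],[[0,0,0],[0,0,0],0.022],[[0,0,0],[0,0,0],0.026],[[0,0,0],[0,0,0],0.026],[[0,0,0],[0,0,0],0.026]]'
python3 go.py
python3 -m crank '[[[-0.005,0,0],[0,0,0],0.026],[[-0.01,0,0],[0,0,0],0.026],[[-0.015,0,0],[0,0,0],0.026],[[-0.02,0,0],[0,0,0],0.026],[[-0.02,0,0],[0,0,0],0.026],[[-0.03,0,0],[0,0,0],0.026],[[-0.03,0,0],[0,0,0],0.026],[[-0.02,0,0],[0,0,0],0.026]]'
python3 go.py 350 -300 250 -2.27
```

```text
t: 23.4
ee_pos: [529.5, -128.4, 59.4]
orientation: [-1.813, 0.665, 1.814]
ft_force: [-0.9, 0.0, 0.3]
width: 25.9
t 23.4 pos [ 529.5 -128.4   59.4] yawY -2.274 toolx [-1.e-04  2.e-04 -1.e+00] q1 -0.26 q6 2.014 w 25.9
F [-0.9   0.04  0.35] Fholder -0.89 -0.18 mom [ 0.058  0.128 -0.001]
t: 24.07
ee_pos: [530.4, -128.8, 213.1]
orientation: [-1.817, 0.665, 1.81]
ft_force: [0.9, -0.5, -1.2]
width: 26.2
t 24.07 pos [ 530.4 -128.8  213.1] yawY -2.274 toolx [ 3.4e-03 -8.0e-04 -1.0e+00] q1 -0.26 q6 2.014 w 26.2
F [ 0.92 -0.5  -1.15] Fholder 1.02 -0.26 mom [0.053 0.127 0.031]
shift m [-0.0374  0.2472  0.0267]
turn about tool x -0.0042
rotvec tool [-0.0042 -0.0031  0.0016]
```

```bash
python3 -m crank '[[[-0.004,0.034,0.004],[0,0,0],0.026],[[-0.004,0.034,0.004],[0,0,0],0.026],[[-0.004,0.034,0.004],[0,0,0],0.026],[[-0.004,0.034,0.004],[0,0,0],0.026],[[-0.004,0.034,0.004],[0,0,0],0.026],[[-0.004,0.034,0.004],[0,0,0],0.026],[[-0.004,0.034,0.004],[0,0,0],0.026],[[0,0,0],[0,0,0],0.026]]'
python3 - <<'E'
from h import *
from workcell import vision
a=vision.get_image("top")["img"];cv2.imwrite("pics/e_top.png",a)
crop(a,295,140,80,105,6,"pics/e_t.png")
crop(vision.get_image("side")["img"],270,190,120,90,6,"pics/e_s.png")
E
```

```text
t: 24.73
ee_pos: [351.2, -294.9, 239.0]
orientation: [-1.813, 0.67, 1.811]
ft_force: [0.6, 0.5, -0.4]
width: 26.1
```

View pics/e_top.png

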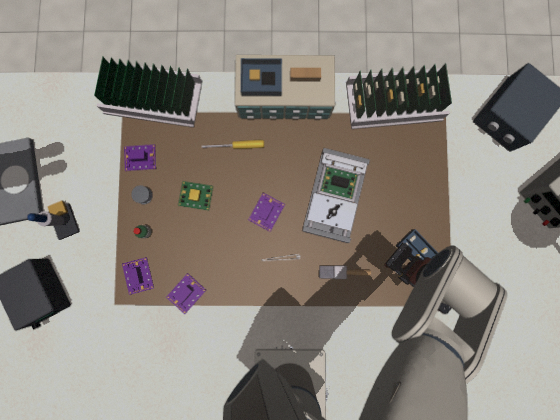

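View pics/e_t.png

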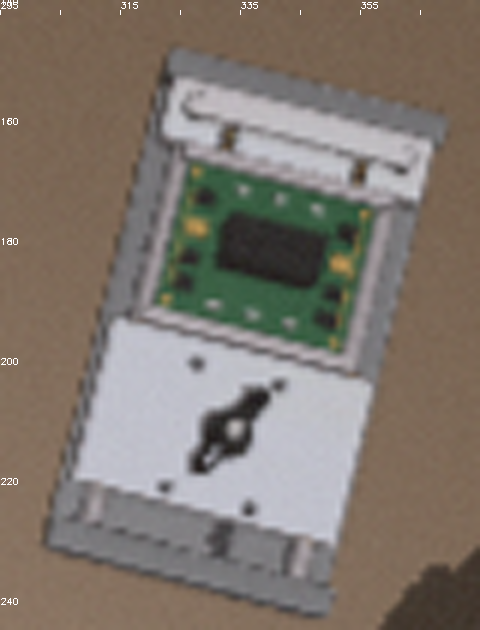

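View pics/e_s.png

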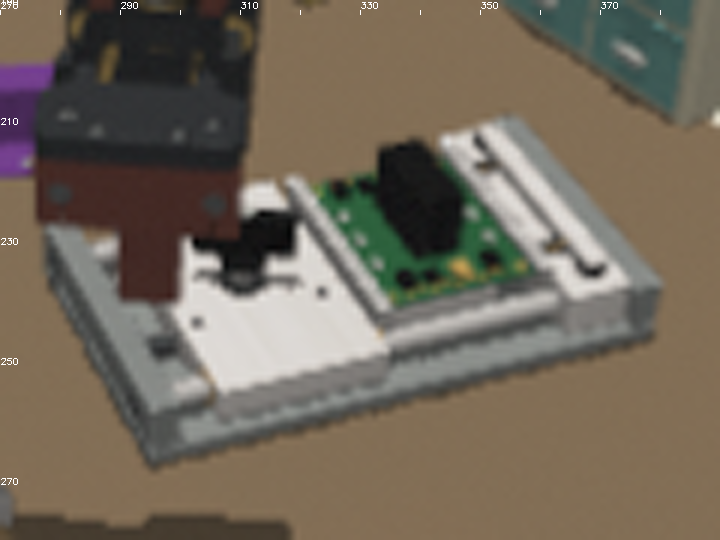

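The last views show the board flat, with both faces touching it and square along its edges (top crop, (325,166)–(357,200)). The knob is free and the gripper is clear. I hand in.

```bash
python3 -c "
from workcell import workorder; print(workorder.close_job())"
```

```text
the job is handed in; nothing more can be done
None
```

The green board with the black heat sink is on the rests and clamped between the two jaws, and the job is handed in at about 25 s of the 70 s allowed. I have no verdict back.

- **Placing:** I gripped the board by its heat sink and set it down between the jaws, roughly 10 mm clear of each.
- **Winding:** I turned the knob about 2.2 rad clockwise in total, following the jaw, for about 22 mm of travel. The first grip was about 2.7 mm off the knob's axis and one finger touched the collar under the bar, so I let go and re-gripped centred and 3 mm higher.
- **Squeeze:** I could only infer it. The turning torque rose from about 0.25 to 0.37 N m, which gives about 12 N. Using the nominal free torque of 0.22 N m, the last reading gives nearer 15 N. Both are inside the 6 to 18 N wanted.
- **Last checks:** In the final pictures the board lies flat and looks square, with both jaw faces touching it. The gripper is well clear with no contact force. The bystanders I could see are where they were; the arm hid the parts tray in that picture, and no move went near it.
- **Disagreement:** The camera and the arm differed by about 3 mm along the jaws at the knob, so the board may sit a few millimetres off midway. The limit is 20 mm.

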